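# Set the amber filter slide on its stop pin

### The arm

A 7-joint arm with a two-finger parallel gripper is mounted at the origin on a cart in front of the work surface, level with it; the furniture and walls round the work are solid. World frame = base frame: x ahead of the robot, y to its left, z up, the work surface at z = 0. Lengths are in m, angles in rad, forces in N, time in s.
With the tool pointing down it reaches from about 0.4 to 0.875 m from the base axis. Payload 6.5 kg.
Tool frame: the origin (TCP) lies midway between the tips of the shut fingers; the grasp point (between the pads) lies 19 mm behind it; z points along the fingers, y is the line along which they close (so a half turn about z gives the same grasp; the last joint's range is limited). The gripper opens to 85 mm and grips with 20 to 120 N. Pads are 22 mm wide; open, the fingers measure 114 mm over their backs; the gripper's body (76 mm by 85 mm) begins 54 mm behind the grasp point. The pads swing forward as they close: fully open they stand 13 mm farther back than shut.
Start: joints at [1.056, 0.536, -0.004, 1.538, 0.003, 1.067, -0.071], TCP at [0.282, -0.586, 0.209] pointing down, gripper open.
Joint ranges: [-2.7, 2.7], [-0.37, 2.16], [-1.27, 1.26], [0.24, 2.4], [-1.31, 4.45], [0.19, 1.91], [-2.76, 2.76]. Speed limits (rad/s): [2.39, 2.39, 3.14, 3.14, 3.14, 3.14, 3.14].

### API

Orientations are given as a unit quaternion [x, y, z, w].
In Python, from station import bot gives the robot as it stands. The module is installed in compiled form; this text tells all that it offers.
- The arm moves only by the tool jog_arm, never from a script. Its argument "series" is a list of rows, each an object with "delta_pos": the shift along the world's x, y, z each as a share of 200 mm, from -1 to 1, a list of three; "delta_rot": the turn, a rotation vector about the world's x, y, z each as a share of 2 rad, from -1 to 1, a list of three. In form: [{"delta_pos": [x, y, z], "delta_rot": [ax, ay, az]}, ...]. A call has 1 to 12 rows; each row is the pose to reach, as a shift and turn from the pose commanded when the call began; what a row does not reach only later rows make up. A row lasts 1/8 s, in which the tool goes at most 62.5 mm and 10.7 degrees, less where a joint would pass 70% of its speed; a pose out of reach is approached as far as the arm can. A call with a number of a shift or a turn outside -1 to 1 is refused whole. A call with a gripper value outside its range is refused whole. "claw" is the opening, from 0 (shut) to 1 (fully open), set as the call begins (left out, the last holds). The fingers move at their own pace and stop on an object; the grip force is fixed at half the most. Time passes only in rows, so rows that repeat a pose let the fingers close. It gives the time, the measured TCP pose, the force, the opening and the grip force at its end, in the units of the state.
- bot.observe(): the state, without advancing time (a new reading comes with each control period).
- bot.capture(name): name is "scene" or "top"; returns the picture (480x640x3 uint8, red, green, blue); there is no depth.
- bot.calibration(name): a dict with "fov_y" (degrees; the focal length in pixels is half the picture's height over the tangent of half this angle, whatever the lens; pixels are square), "cx", "cy" (the principal point, pixels), "k1" (the pictures are not rectified: a ray, as slopes to the right and down, at radius r is drawn at 1 + k1 r^2 times it, then the intrinsics apply), "R" (3x3) and "t" (3): a world point X has camera coordinates R X + t. Camera axes: x right, y down, z forward; pixel columns grow to the right and rows downward; lengths in m; the calibration is good to about 2 mm. A picture is of the moment at which its call begins. calibration takes no time and is no camera call.
- bot.finish_job(): hands the job in; it is judged then, once.
The state is a dict: "t": time; "joint_positions": joint angles; "joint_velocities": joint speeds; "joint_efforts": joint torques, N m; "tcp_pos": TCP position; "tool_rot": TCP orientation; "contact_force": force on the tool from outside, world axes, zero at the start; "ft_torque": the same for the moment, N m; "width": finger opening in m; "grasp_force": force on a finger pad.
Only numpy, scipy, OpenCV 4.12 (cv2) and the standard library are available. Lean on these libraries where they do the work, as an engineer would, in place of code of your own. Each camera call takes 0.05 s, during which the arm holds its last target. There are 200 camera calls.

### The job

On the viewing stage with the orange thumb plate, bring the amber filter over the lamp: with your fingertips push the sprung slide all the way in to its end stop, then let go so that it springs back, catches on its stop pin at mid position and stays there. Only push on the front of the thumb plate: do not pinch or pull it and do not touch the stop pin's black knob. Leave the slide of the stage with the blue thumb plate at home, and do not move the dishes, the beaker or the small bottle.

Things in the scene. Friction and masses are not known exactly. Their poses are not given: they have to be found in the camera images.
- amber_stage: viewing stage with the orange thumb plate, fixed: grey base 210 x 96 x 10 mm (x -100 to +110 mm) with a sprung slide (amber filter). Origin on the bench, on the base's middle line; x = the way the slide is pushed in (away from the robot), z up. Dark bridge with the stop pin at x = -45 mm (82 mm wide, 44 mm high); clear deck with a dish at x = 10 to 90 mm, top at 38 mm
- amber_push (a point): centre of the robot-side face of the orange thumb plate, an upright plate 40 mm wide, 6 mm thick, on the slide's near end. The point is 40 mm above the bench, the plate's top edge 60 mm, its lower edge 14 mm. It moves with the slide; axes as the stage's. At home the face stands 28 mm in front of the base, with free bench before it. A dark steel backing covers the plate's rear and side edges
- amber_slide (a joint): travel of the slide with the orange thumb plate, m: 0 home (out), 0.054 end stop, 0.030 caught on the stop pin (mid position). A spring pushes it out: 4 N at home, 8 N at the end stop, plus up to 3 N while it lifts the stop pin (0.008 to 0.029). Let go beyond 0.031 it comes back by itself and is caught at 0.030; let go before that it returns to 0
- amber_pin (a joint): lift of the sprung stop pin on the stage with the orange thumb plate, m: 0 down, about 0.007 while the slide's tooth passes under it; it works by itself. A black knob 20 mm across, 50 to 62 mm above the bench when down, sits on top of it
- blue_stage: viewing stage with the blue thumb plate, fixed: grey base 210 x 96 x 10 mm (x -100 to +110 mm) with a sprung slide (blue filter). Origin on the bench, on the base's middle line; x = the way the slide is pushed in (away from the robot), z up. Dark bridge with the stop pin at x = -45 mm (82 mm wide, 44 mm high); clear deck with a dish at x = 10 to 90 mm, top at 38 mm
- blue_push (a point): centre of the robot-side face of the blue thumb plate, an upright plate 40 mm wide, 6 mm thick, on the slide's near end. The point is 40 mm above the bench, the plate's top edge 60 mm, its lower edge 14 mm. It moves with the slide; axes as the stage's. At home the face stands 28 mm in front of the base, with free bench before it. A dark steel backing covers the plate's rear and side edges
- blue_slide (a joint): travel of the slide with the blue thumb plate, m: 0 home (out), 0.054 end stop, 0.030 caught on the stop pin (mid position). A spring pushes it out: 4 N at home, 8 N at the end stop, plus up to 3 N while it lifts the stop pin (0.008 to 0.029). Let go beyond 0.031 it comes back by itself and is caught at 0.030; let go before that it returns to 0
- blue_pin (a joint): lift of the sprung stop pin on the stage with the blue thumb plate, m: 0 down, about 0.007 while the slide's tooth passes under it; it works by itself. A black knob 20 mm across, 50 to 62 mm above the bench when down, sits on top of it
- dish_a: petri dish, 72 mm across, 15 mm high, loose on the clear deck of the orange stage; origin at the centre of its underside
- dish_b: the same kind of dish on the clear deck of the blue stage
- beaker: loose empty beaker, 48 mm across, 58 mm high, between the stages; origin at the centre of its underside
- vial: loose small amber bottle with black cap, 38 mm across, 99 mm high, on the bench to the right of the stages; origin at the centre of its underside

How it is judged:
On the way, in this order (a step that is already met when the one before it is completed fails the run):
1. the orange stage's slide is pushed in to its end stop (value of joint amber_slide above 0.049 m), for 0.05 s.
2. let go, it has sprung back onto its stop pin at mid position (value of joint amber_slide between 0.027 and 0.033 m and value of joint amber_pin below 0.003 m and contact force between amber_slide_c1 and the fingers below 0.3 N), for 0.2 s.
At the end, for the whole second after the job is handed in: the orange stage's slide rests on its stop pin at mid position (travel 27 to 33 mm, pin down within 3 mm) untouched; the blue stage's slide is at home (within 4 mm); dishes, beaker and small bottle are within 20 mm of where they stood (all of step 2 and value of joint blue_slide below 0.004 m and distance of each of dish_a, dish_b, beaker, vial from where it was at the start of the episode below 0.02 m).
It fails at once if the orange thumb plate is pinched or pulled (fingers press on its backing with over 3 N) (contact force between any of amber_slide_c2, amber_slide_c3, amber_slide_c4 and the fingers above 3 N).
It fails at once if the robot handles the stop pin's knob (over 2 N) (contact force between amber_pin_c1 and the arm above 2 N).
It fails at once if the fingers handle the stop pin's knob (over 2 N) (contact force between amber_pin_c1 and the fingers above 2 N).
It fails at once if the blue stage's slide is pushed in by more than 6 mm (value of joint blue_slide above 0.006 m).
It fails at once if a dish, the beaker or the small bottle is moved by more than 20 mm or lifted (distance of any of dish_a, dish_b, beaker, vial from where it was at the start of the episode above 0.02 m).
It also fails if it takes over 35 s, if anything falls off the work surface, if the arm or the gripper's body presses on something with over 40 N, if the wrist force passes 120 N, or if a joint passes its speed limit or range.

## Working session

There is one attempt and no reset: what is moved stays moved. The work goes in short steps, Python scripts to look and compute and a tool call to move; the robot and the scene stay as the last step left them, time stands still between calls to the robot, and variables do not carry over. Pictures are saved under pics/ and viewed, at most 10 in all, crops included, and the job is handed in when it is done.

Besides the shell and the picture viewer there is one more tool, called after ">>>" in YAML: its name, and indented under it one key for each argument. jog_arm: Moves the arm, as the interface text tells. Its arguments: {"type":"object","properties":{"series":{"type":"array"},"claw":{"type":"number"}},"required":["series"]}

```bash
mkdir -p pics
python3 - <<'E'
from station import bot
import cv2
for n in("scene","top"):
    cv2.imwrite(f"pics/{n}0.png",bot.capture(n)[:,:,::-1]); print(n,bot.calibration(n))
print(bot.observe())
E
```

```text
scene {'fov_y': 45.78848556081579, 'cx': 320.130884863464, 'cy': 234.935742055483, 'k1': 0.04919711163247903, 'R': array([[-0.86190187, -0.50701263, -0.00795945],
       [-0.3736774 ,  0.64569122, -0.66591896],
       [ 0.34276867, -0.57098253, -0.74598163]]), 't': array([0.46905974, 0.32307351, 0.82798931])}
top {'fov_y': 47.424075340378906, 'cx': 326.2444520166316, 'cy': 246.4809209340772, 'k1': -0.02808970991526628, 'R': array([[-0.02426787, -0.9991502 ,  0.03331594],
       [-0.99439769,  0.02069605, -0.10365767],
       [ 0.10288008, -0.03564484, -0.9940549 ]]), 't': array([-0.08324762,  0.59299446,  0.96791217])}
{'t': 0.1, 'joint_positions': array([ 1.05580384,  0.53710676, -0.00443436,  1.5387349 ,  0.00261997,
        1.06729045, -0.07117406]), 'joint_velocities': array([-0.00157715, -0.00028148,  0.00069547, -0.00177614, -0.00060783,
        0.00061954, -0.00079177]), 'joint_efforts': array([ 3.14433870e-03, -5.84564066e+01,  1.05201334e+00, -2.59776753e+01,
        1.26001719e-02,  4.54417241e-03, -4.05645335e-05]), 'tcp_pos': array([ 0.28174685, -0.58511863,  0.20810554]), 'tool_rot': array([ 9.74916823e-01,  2.22568193e-01, -2.34907293e-04, -7.30089276e-04]), 'contact_force': array([-0.34687336, -0.52282969, -0.00532733]), 'ft_torque': array([ 0.07119409, -0.05946326,  0.02239612]), 'grasp_force': 0.0, 'width': 0.0850376517298555}
```

View pics/scene0.png

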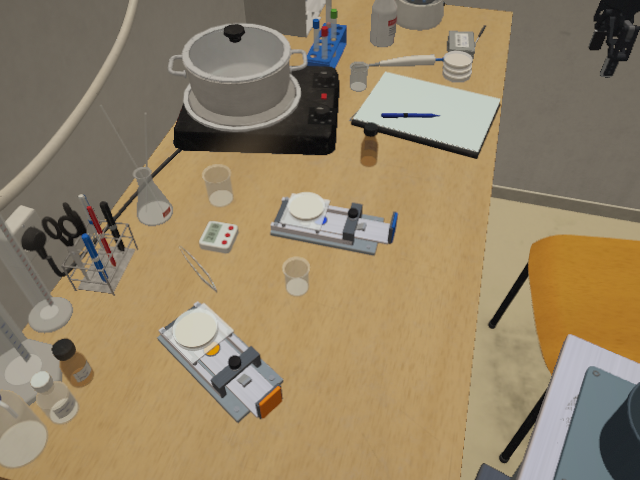

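View pics/top0.png

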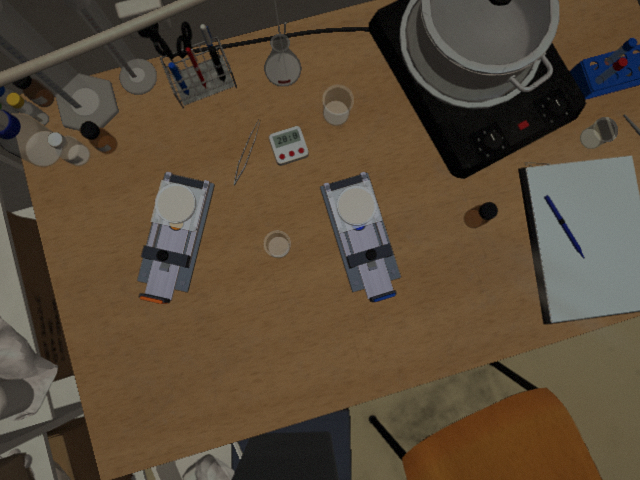

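```bash
cat > h.py <<'E'
import numpy as np, cv2
from station import bot
def ray(n,px):
    c=bot.calibration(n); f=240/np.tan(np.radians(c["fov_y"]/2))
    K=np.array([[f,0,c["cx"]],[0,f,c["cy"]],[0,0,1]])
    p=cv2.undistortPoints(np.array(px,float).reshape(-1,1,2),K,np.array([c["k1"],0,0,0.]))[:,0]
    d=np.c_[p,np.ones(len(p))]@c["R"]; return -c["R"].T@c["t"],d
def onz(n,px,z):
    o,d=ray(n,px); return o+d*((z-o[2])/d[:,2])[:,None]
E
python3 - <<'E'
from h import *
for n in("scene","top"):
    im=cv2.imread(f"pics/{n}0.png"); h=cv2.cvtColor(im,cv2.COLOR_BGR2HSV)
    m=cv2.inRange(h,(3,190,90),(20,255,255))
    k,l,s,c=cv2.connectedComponentsWithStats(m)
    for i in range(1,k):
        if s[i,4]>15: print(n,s[i],c[i].round(1))
    b=(225,370,70,60) if n=="scene" else (125,165,100,145)
    x,y,w,hh=b; cr=im[y:y+hh,x:x+w]; q=8 if n=="scene" else 4
    cv2.imwrite(f"pics/{n}c.png",cv2.resize(cr,None,fx=q,fy=q,interpolation=cv2.INTER_CUBIC))
E
```

```text
scene [  528   235   112   138 11777] [586.4 293.4]
scene [259 386  23  32 374] [270.2 401.5]
top [140 296  22   8  67] [150.8 299.4]
top [  406   389   195    91 10401] [505.9 444.6]
```

View pics/scenec.png

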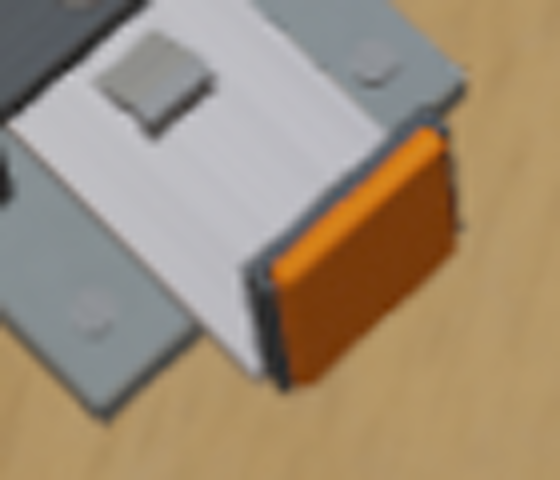

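View pics/topc.png

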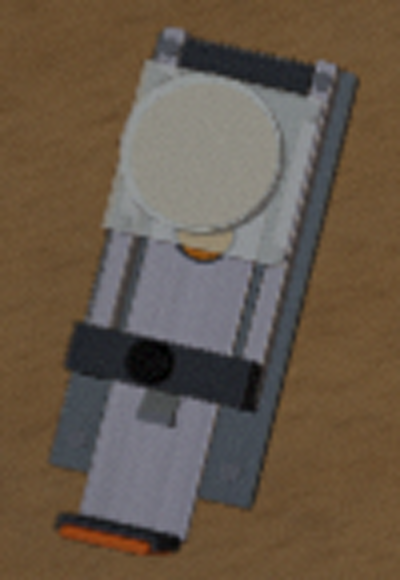

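The scene crop shows the orange face's corners (about (260,405), (280,387), (282,400) and (262,418) in the full picture) and the base's near corners. The top crop shows the base's right edge and the plate's top.

Run:
```python
from h import *
S=lambda p:(np.array(p)+.5)/8-.5+[225,370]
T=lambda p:(np.array(p)+.5)/4-.5+[125,165]
P=lambda s,a:print(s,a.round(4).tolist())
def yaw(a): 
    d=a[0]-a[1]; P("  len,yaw deg,mid",np.r_[np.hypot(*d[:2]),np.degrees(np.arctan2(-d[0],d[1])),a.mean(0)])
a=onz("scene",S([(100,408),(465,80)]),.010);P("S base corners",a);yaw(a)
a=onz("scene",S([(277,283),(443,148)]),.060);P("S plate top front",a);yaw(a)
a=onz("scene",S([(305,383),(457,240)]),.014);P("S plate low",a);yaw(a)
a=onz("top",T([(50,465),(250,508)]),.010);P("T base",a);yaw(a)
a=onz("top",T([(62,530),(178,548)]),.060);P("T plate top",a);yaw(a)
a=onz("top",T([(357,75),(250,508)]),.010);d=a[0]-a[1];P("T side",a);print(np.hypot(*d[:2]),np.degrees(np.arctan2(d[1],d[0])))
P("T knob",onz("top",T([(151,362)]),.062))
P("beaker",onz("top",[(277,250)],0.))
P("dish",onz("top",T([(203,155)]),.053))
```

```text
S base corners [[0.5394, 0.2545, 0.01], [0.5165, 0.164, 0.01]]
  len,yaw deg,mid [0.0934, -14.1559, 0.528, 0.2092, 0.01]
S plate top front [[0.5075, 0.2347, 0.06], [0.496, 0.1979, 0.06]]
  len,yaw deg,mid [0.0386, -17.3895, 0.5017, 0.2163, 0.06]
S plate low [[0.5075, 0.2325, 0.014], [0.4983, 0.1944, 0.014]]
  len,yaw deg,mid [0.0392, -13.5148, 0.5029, 0.2134, 0.014]
T base [[0.5368, 0.253, 0.01], [0.515, 0.1612, 0.01]]
  len,yaw deg,mid [0.0944, -13.3544, 0.5259, 0.2071, 0.01]
T plate top [[0.5059, 0.2321, 0.06], [0.4969, 0.1816, 0.06]]
  len,yaw deg,mid [0.0513, -10.0621, 0.5014, 0.2068, 0.06]
T side [[0.7172, 0.1115, 0.01], [0.515, 0.1612, 0.01]]
0.20822267091746235 -13.809877571734605
T knob [[0.5786, 0.1932, 0.062]]
beaker [[0.5896, -0.0048, 0.0]]
dish [[0.6722, 0.1731, 0.053]]
```

>>> jog_arm:
  series:
    - {"delta_pos": [0.2, 0.25, 0], "delta_rot": [0, 0, 0.075]}
    - {"delta_pos": [0.42, 0.5, 0], "delta_rot": [0, 0, 0.15]}
    - {"delta_pos": [0.65, 0.75, 0], "delta_rot": [0, 0, 0.225]}
    - {"delta_pos": [0.85, 1, 0], "delta_rot": [0, 0, 0.305]}
    - {"delta_pos": [0.85, 1, 0], "delta_rot": [0, 0, 0.305]}
  claw: 0

```text
t: 0.72
tcp_pos: [0.4556, -0.3803, 0.2087]
tool_rot: [0.861, 0.509, 0.001, -0.001]
contact_force: [-0.1, 0.3, -0.3]
width: 0.0001
grasp_force: 0.0
```

>>> jog_arm:
  series:
    - {"delta_pos": [0, 0.25, 0], "delta_rot": [0, 0, 0.075]}
    - {"delta_pos": [0, 0.5, 0], "delta_rot": [0, 0, 0.15]}
    - {"delta_pos": [0, 0.75, 0], "delta_rot": [0, 0, 0.225]}
    - {"delta_pos": [0, 1, 0], "delta_rot": [0, 0, 0.305]}
    - {"delta_pos": [0, 1, 0], "delta_rot": [0, 0, 0.305]}

```text
t: 1.35
tcp_pos: [0.4518, -0.1824, 0.2089]
tool_rot: [0.67, 0.743, 0.0, -0.001]
contact_force: [-0.1, -0.1, -0.8]
width: -0.0004
grasp_force: 0.0
```

>>> jog_arm:
  series:
    - {"delta_pos": [0, 0.25, 0], "delta_rot": [0, 0, 0.075]}
    - {"delta_pos": [0, 0.5, 0], "delta_rot": [0, 0, 0.15]}
    - {"delta_pos": [0, 0.75, 0], "delta_rot": [0, 0, 0.225]}
    - {"delta_pos": [0, 1, 0], "delta_rot": [0, 0, 0.305]}
    - {"delta_pos": [0, 1, 0], "delta_rot": [0, 0, 0.305]}

```text
t: 1.98
tcp_pos: [0.4523, 0.0168, 0.2091]
tool_rot: [0.416, 0.909, 0.001, -0.0]
contact_force: [-0.0, -1.3, -0.3]
width: 0.0001
grasp_force: 0.0
```

>>> jog_arm:
  series:
    - {"delta_pos": [0, 0.25, 0], "delta_rot": [0, 0, 0.075]}
    - {"delta_pos": [0, 0.5, 0], "delta_rot": [0, 0, 0.15]}
    - {"delta_pos": [0, 0.75, 0], "delta_rot": [0, 0, 0.225]}
    - {"delta_pos": [0, 1, 0], "delta_rot": [0, 0, 0.305]}
    - {"delta_pos": [0, 1, 0], "delta_rot": [0, 0, 0.305]}
    - {"delta_pos": [0, 1, 0], "delta_rot": [0, 0, 0.305]}

```text
t: 2.72
tcp_pos: [0.4528, 0.212, 0.2083]
tool_rot: [0.128, 0.992, -0.001, -0.0]
contact_force: [0.1, -0.4, 0.4]
width: 0.0001
grasp_force: 0.0
```

>>> jog_arm:
  series:
    - {"delta_pos": [-0.026, 0.078, -0.25], "delta_rot": [0, 0, 0.008]}
    - {"delta_pos": [-0.026, 0.078, -0.5], "delta_rot": [0, 0, 0.008]}
    - {"delta_pos": [-0.026, 0.078, -0.75], "delta_rot": [0, 0, 0.008]}
    - {"delta_pos": [-0.026, 0.078, -0.87], "delta_rot": [0, 0, 0.008]}
    - {"delta_pos": [-0.026, 0.078, -0.87], "delta_rot": [0, 0, 0.008]}
    - {"delta_pos": [-0.026, 0.078, -0.87], "delta_rot": [0, 0, 0.008]}

```text
t: 3.48
tcp_pos: [0.4481, 0.2291, 0.0358]
tool_rot: [0.119, 0.993, 0.0, 0.001]
contact_force: [0.7, 0.0, 0.4]
width: -0.0
grasp_force: 0.0
```

Run:
```python
from h import *
im=bot.capture("scene")[:,:,::-1]; cv2.imwrite("pics/s1.png",cv2.resize(im[300:480,180:400],None,fx=3.3,fy=3.3,interpolation=cv2.INTER_CUBIC))
o=bot.observe(); p=o["tcp_pos"]; print(p,o["tool_rot"],o["contact_force"])
u=np.array([np.cos(np.radians(-13.8)),np.sin(np.radians(-13.8))]);d=np.array([.501,.2145])-p[:2]
print("along",d@u,"lateral",d@[-u[1],u[0]],"u",u)
```

```text
[0.44816291 0.22956552 0.03614703] [1.19081990e-01 9.92883807e-01 3.24711934e-04 1.05794807e-03] [ 0.18513753 -0.46870374  0.22292419]
along 0.0549055407349571 lateral -0.002027225295834236 u [ 0.97113428 -0.23853346]
```

View pics/s1.png

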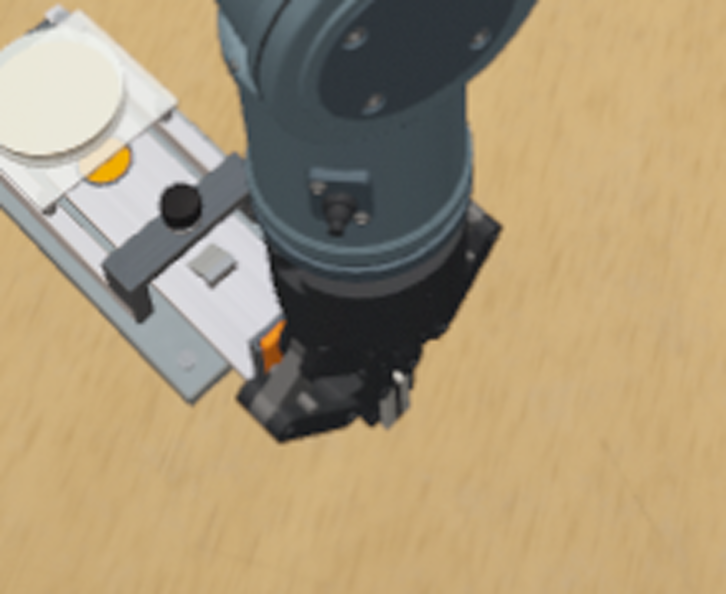

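The fingers stand shut in front of the orange plate, which is at about (270,345) in the crop. The way ahead is free.

>>> jog_arm:
  series:
    - {"delta_pos": [0.06, -0.018, 0], "delta_rot": [0, 0, 0]}
    - {"delta_pos": [0.12, -0.036, 0], "delta_rot": [0, 0, 0]}
    - {"delta_pos": [0.16, -0.05, 0], "delta_rot": [0, 0, 0]}
    - {"delta_pos": [0.19, -0.058, 0], "delta_rot": [0, 0, 0]}
    - {"delta_pos": [0.19, -0.058, 0], "delta_rot": [0, 0, 0]}
    - {"delta_pos": [0.19, -0.058, 0], "delta_rot": [0, 0, 0]}

```text
t: 4.28
tcp_pos: [0.4844, 0.2186, 0.0348]
tool_rot: [0.118, 0.993, 0.0, -0.0]
contact_force: [0.4, -0.4, -0.1]
width: 0.0004
grasp_force: 0.0
```

>>> jog_arm:
  series:
    - {"delta_pos": [0.03, -0.007, 0], "delta_rot": [0, 0, 0]}
    - {"delta_pos": [0.058, -0.014, 0], "delta_rot": [0, 0, 0]}
    - {"delta_pos": [0.058, -0.014, 0], "delta_rot": [0, 0, 0]}
    - {"delta_pos": [0.058, -0.014, 0], "delta_rot": [0, 0, 0]}

```text
t: 4.78
tcp_pos: [0.4958, 0.2159, 0.0348]
tool_rot: [0.118, 0.993, 0.0, -0.0]
contact_force: [-4.9, 1.8, 2.7]
width: 0.0002
grasp_force: 2.2
```

>>> jog_arm:
  series:
    - {"delta_pos": [0.04, -0.01, 0], "delta_rot": [0, 0, 0]}
    - {"delta_pos": [0.08, -0.02, 0], "delta_rot": [0, 0, 0]}
    - {"delta_pos": [0.12, -0.03, 0], "delta_rot": [0, 0, 0]}
    - {"delta_pos": [0.16, -0.039, 0], "delta_rot": [0, 0, 0]}
    - {"delta_pos": [0.185, -0.045, 0], "delta_rot": [0, 0, 0]}
    - {"delta_pos": [0.185, -0.045, 0], "delta_rot": [0, 0, 0]}
    - {"delta_pos": [0.185, -0.045, 0], "delta_rot": [0, 0, 0]}

```text
t: 5.65
tcp_pos: [0.5313, 0.2073, 0.0342]
tool_rot: [0.118, 0.993, -0.0, -0.002]
contact_force: [-7.4, 4.1, -0.9]
width: 0.0003
grasp_force: 3.6
```

>>> jog_arm:
  series:
    - {"delta_pos": [0.02, -0.005, 0], "delta_rot": [0, 0, 0]}
    - {"delta_pos": [0.029, -0.007, 0], "delta_rot": [0, 0, 0]}
    - {"delta_pos": [0.029, -0.007, 0], "delta_rot": [0, 0, 0]}

```text
t: 6.02
tcp_pos: [0.5369, 0.206, 0.0342]
tool_rot: [0.117, 0.993, -0.0, -0.002]
contact_force: [-7.7, 3.2, -1.2]
width: 0.0003
grasp_force: 3.8
```

>>> jog_arm:
  series:
    - {"delta_pos": [0.012, -0.003, 0], "delta_rot": [0, 0, 0]}
    - {"delta_pos": [0.024, -0.006, 0], "delta_rot": [0, 0, 0]}
    - {"delta_pos": [0.024, -0.006, 0], "delta_rot": [0, 0, 0]}

```text
t: 6.4
tcp_pos: [0.5415, 0.2048, 0.0342]
tool_rot: [0.117, 0.993, -0.0, -0.002]
contact_force: [-6.1, 2.7, 0.4]
width: -0.0001
grasp_force: 4.0
```

>>> jog_arm:
  series:
    - {"delta_pos": [0.01, -0.0025, 0], "delta_rot": [0, 0, 0]}
    - {"delta_pos": [0.015, -0.0036, 0], "delta_rot": [0, 0, 0]}
    - {"delta_pos": [0.015, -0.0036, 0], "delta_rot": [0, 0, 0]}

```text
t: 6.78
tcp_pos: [0.5418, 0.2048, 0.034]
tool_rot: [0.117, 0.993, -0.001, -0.004]
contact_force: [-14.9, 4.2, 4.3]
width: 0.0002
grasp_force: 7.2
```

>>> jog_arm:
  series:
    - {"delta_pos": [0.01, -0.0025, 0], "delta_rot": [0, 0, 0]}
    - {"delta_pos": [0.01, -0.0025, 0], "delta_rot": [0, 0, 0]}

```text
t: 7.02
tcp_pos: [0.5419, 0.2048, 0.0339]
tool_rot: [0.116, 0.993, -0.001, -0.005]
contact_force: [-18.4, 4.1, 8.5]
width: -0.0002
grasp_force: 9.6
```

The travel has stalled while the force rises, so the slide is at its end stop. Now I back straight out, 105 mm.

>>> jog_arm:
  series:
    - {"delta_pos": [-0.05, 0.012, 0], "delta_rot": [0, 0, 0]}
    - {"delta_pos": [-0.12, 0.029, 0], "delta_rot": [0, 0, 0]}
    - {"delta_pos": [-0.2, 0.049, 0], "delta_rot": [0, 0, 0]}
    - {"delta_pos": [-0.3, 0.074, 0], "delta_rot": [0, 0, 0]}
    - {"delta_pos": [-0.4, 0.098, 0], "delta_rot": [0, 0, 0]}
    - {"delta_pos": [-0.51, 0.125, 0], "delta_rot": [0, 0, 0]}
    - {"delta_pos": [-0.51, 0.125, 0], "delta_rot": [0, 0, 0]}

```text
t: 7.9
tcp_pos: [0.4467, 0.2278, 0.0353]
tool_rot: [0.117, 0.993, -0.0, 0.001]
contact_force: [0.2, -0.5, -0.7]
width: -0.0001
grasp_force: 0.0
```

>>> jog_arm:
  series:
    - {"delta_pos": [0, 0, 0.25], "delta_rot": [0, 0, 0]}
    - {"delta_pos": [0, 0, 0.5], "delta_rot": [0, 0, 0]}
    - {"delta_pos": [0, -0.2, 0.75], "delta_rot": [0, 0, 0]}
    - {"delta_pos": [0, -0.5, 0.9], "delta_rot": [0, 0, 0]}
    - {"delta_pos": [0, -0.75, 0.9], "delta_rot": [0, 0, 0]}
    - {"delta_pos": [0, -1, 0.9], "delta_rot": [0, 0, 0]}
    - {"delta_pos": [0, -1, 0.9], "delta_rot": [0, 0, 0]}

```text
t: 8.78
tcp_pos: [0.4482, 0.0221, 0.2153]
tool_rot: [0.123, 0.992, -0.001, 0.001]
contact_force: [-0.1, 0.5, 0.7]
width: 0.0001
grasp_force: 0.0
```

Run:
```python
from h import *
im=bot.capture("scene")[:,:,::-1]; cv2.imwrite("pics/s2.png",im)
m=cv2.inRange(cv2.cvtColor(im,cv2.COLOR_BGR2HSV),(3,190,90),(20,255,255))
k,l,s,c=cv2.connectedComponentsWithStats(m)
for i in range(1,k):
    if s[i,4]>40: print(s[i],c[i].round(1),onz("scene",[c[i]],.04).round(4))
print(onz("scene",[(270.2,401.5)],.04))
```

```text
[  528   236   112   137 10269] [585.4 296.7] [[ 0.1488 -0.2116  0.04  ]]
[246 374  23  31 374] [257.1 388.7] [[0.5319 0.2081 0.04  ]]
[[0.50327005 0.21521433 0.04      ]]
```

View pics/s2.png

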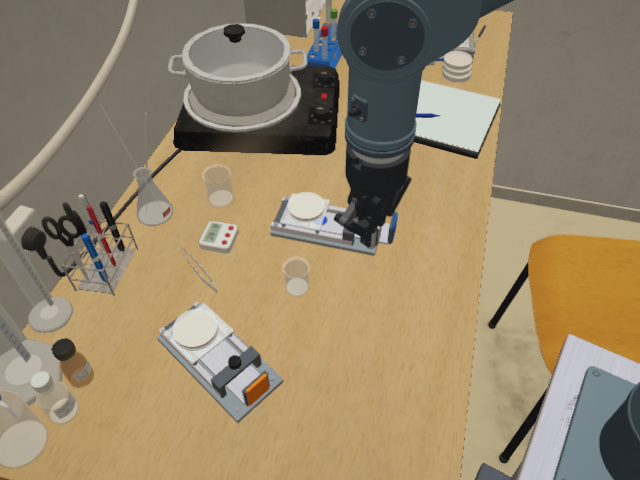

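The orange plate's centre has moved from (270,401) to (257,389), which is 29.5 mm in. The slide is caught at mid position. The dishes and beaker look undisturbed and the arm is clear.

```bash
python3 -c "
from station import bot
print(bot.finish_job())"
```

```text
the job is handed in; nothing more can be done
None
```

The amber slide was pushed to its end stop, sprang back and is caught at mid position (about 29.5 mm in, measured in the picture); the job was handed in at about 9 s, and no verdict was shown.

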